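Lock the bayonet cover on the clamping fixture

ROBOT

A 6-joint arm with a two-finger parallel gripper is mounted at the origin on a cart in front of the work surface, level with it; the furniture and walls round the work are solid. World frame = base frame: x ahead of the robot, y to its left, z up, the work surface at z = 0. Lengths are in mm, angles in rad, forces in N, time in s.
With the tool pointing down it reaches from about 325 to 775 mm from the base axis. Payload 5.5 kg.
Tool frame: the origin (TCP) lies midway between the tips of the shut fingers; the grasp point (between the pads) lies 19 mm behind it; z points along the fingers, y is the line along which they close (so a half turn about z gives the same grasp; the last joint's range is limited). The gripper opens to 88 mm and grips with 3 to 60 N. Pads are 20 mm wide; open, the fingers measure 115 mm over their backs; the gripper's body (75 mm by 178 mm) begins 61 mm behind the grasp point.
Start: joints at [1.076, 0.091, 1.231, -0, 1.82, -0.057], TCP at [254.375, 543.424, 222.631] pointing down, gripper open.
Joint ranges: [-2.87, 2.87], [-0.86, 2.18], [0.17, 2.46], [-1.51, 4.65], [0.06, 2.69], [-2.65, 2.65]. Speed limits (rad/s): [2.57, 2.57, 3.01, 3.14, 3.14, 3.14].

INTERFACE

Orientations are given as a 3x3 rotation matrix whose columns are the frame's x, y, z axes.
In Python, from bench import ctrl, cams gives the robot as it stands. The module is installed in compiled form; this text tells all that it offers.
- The arm moves only by the shell command python3 -m jog 'ROWS'. ROWS is JSON, a list of rows, each an object of numbers: "jaw": the gripper command: -1 is shut, 1 is fully open, values between are in proportion; "x", "y", "z": the shift along the tool's x, y, z in mm; "spin": the turn about the tool's z in rad. A call has 1 to 12 rows; each row shifts and turns the commanded pose from where the row before left it, along the tool's axes as they then stand; what a row does not reach is not made up. A row lasts 1/8 s, in which the tool goes at most 62.5 mm and 10.7 degrees, less where a joint would pass 70% of its speed; a pose out of reach is approached as far as the arm can. A call with a gripper value outside its range is refused whole. The fingers move at their own pace and stop on an object; the grip force is fixed at half the most. Time passes only in rows, so rows that do not move let the fingers close. It gives the time, the measured TCP pose, the force, the opening and the grip force at its end, in the units of the state.
- ctrl.observe(): the state, without advancing time (a new reading comes with each control period).
- cams.grab_frame(name): name is "scene" or "top" or "wrist"; returns a dict with "image" (384x512x3 uint8, red, green, blue), "vfov" (degrees; the focal length in pixels is half the picture's height over the tangent of half this angle, whatever the lens; pixels are square), "cx", "cy" (the principal point, pixels), "rvec" (rotation vector, rad) and "tvec" (3), from world to camera coordinates, as OpenCV has them. Camera axes: x right, y down, z forward; pixel columns grow to the right and rows downward; lengths in mm; the calibration is good to about 2 mm. A picture is of the moment at which its call begins. There is no depth.
- ctrl.close_job(): hands the job in; it is judged then, once.
The state is a dict: "time": time; "q": joint angles; "joint_vel": joint speeds; "joint_efforts": joint torques, N m; "position": TCP position; "eef_rot": TCP orientation; "contact_force": force on the tool from outside, world axes, zero at the start; "wrist_torque": the same for the moment, N m; "finger_gap": finger opening in mm; "finger_force": force on a finger pad.
Only numpy, scipy, OpenCV 4.12 (cv2) and the standard library are available. Lean on these libraries where they do the work, as an engineer would, in place of code of your own. Each camera call takes 0.05 s, during which the arm holds its last target. There are 200 camera calls.

TASK

The test piece is already loaded in the clamping fixture; lock it in with the round bayonet cover that lies on the bench. Lower the cover's two wide openings over the fixture's headed studs, press it down against the spring, turn it clockwise (seen from above) to the end of its slots and let it rise so that both stud heads sit down in their recesses, then let go. Leave the tape measure and the small bushing where they are.

Things in the scene. Friction and masses are not known exactly. Their poses are not given: they have to be found in the camera images.
- fixture: Clamping fixture, fixed to the bench: flat grey base 150 x 100 mm (long side along its x), 20 mm thick, two stud pillars on its x axis, 52 mm either side of the centre, and between them the test piece on a spring pad. Origin: centre of the underside, on the bench; z up. A half turn leaves it the same. Position and yaw vary.
- stud_a (a point): Centre of the top of the stud head at +52 mm on the fixture's x axis, 56 mm above the bench. From below, each stud is: a pillar 28 mm in diameter up to 36 mm above the bench, a neck 8 mm in diameter up to 51 mm, a flat round head 19 mm in diameter up to 56 mm.
- stud_b (a point): The same on the other stud, at -52 mm on the fixture's x axis.
- spring_pad (a joint): How far the test piece (aluminium block 40 x 52 x 30 mm between the studs, flat top 48 mm above the bench when up) is pushed down on its spring, m: 0 up, 0.012 end of travel. It pushes up on the cover with about 4 N at 0, 9 N at 0.007, 12.5 N at 0.012.
- cover: Loose grey metal bayonet cover, 0.2 to 0.3 kg, flat on the 3 mm mesh mat: disc 142 mm in diameter, 10 mm thick, with an upright grip bar across its middle and two equal keyhole slots on a circle of 52 mm radius. Origin: centre of the underside, z up, x along the bar; a half turn leaves it the same. Locked: x in line with the fixture's x, underside 45 mm above the bench, each stud head in its recess.
- opening_a (a point): Centre of one wide opening of the cover, at its top face: 52 mm from the axis, 40 degrees clockwise (from above) of the cover's +x; 24 mm wide, for the 19 mm head. So the cover goes on with its x 40 degrees counter-clockwise of the fixture's x (or a half turn from that). It then rests on the test piece, underside 48 mm above the bench, heads 2 mm below its top, and cannot turn.
- opening_b (a point): The opposite wide opening, alike, 40 degrees clockwise of the cover's -x. From each opening a through slot 13 mm wide (for the 8 mm neck) runs counter-clockwise along the circle to the recess; the plate is 10 mm thick between them, so the cover turns only when pressed down 7 mm or more (underside 41 mm or less above the bench; it bottoms on the pillars at 36 mm).
- recess_a (a point): Centre of one head recess, on the cover's +x, 52 mm from the axis, at its floor 6 mm above the underside (4 mm deep, 24 mm wide). Turning the pressed cover 40 degrees clockwise brings the stud here; the slot ends about 2 degrees further. The head can enter only within about 2 degrees of this; let go, the spring then lifts the cover until the heads rest on the recess floors.
- recess_b (a point): The opposite head recess, alike, on the cover's -x.
- grip_bar (a point): A point on the grip bar, on the cover's axis, 29 mm above the disc's underside. The bar is 56 mm long (along the cover's x), 14 mm thick and stands 30 mm above the disc's top (10 to 40 mm above the underside).
- tape_measure: Yellow tape measure, 37 x 84 x 62 mm, standing on the mat behind the fixture; bystander. Origin: centre of its underside.
- bushing: Small turned steel flanged bushing, 25 mm in diameter, 28 mm high, standing on the bare bench to the left of the fixture; bystander. Origin: centre of its underside.

How it is judged (in metres and radians):
On the way, in this order (a step that is already met when the one before it is completed fails the run):
1. the cover is lowered over both studs (z of cover in the frame of fixture below 0.0515 m and horizontal distance between cover and fixture below 0.006 m), for 0.1 s.
2. the cover, pressed down, is turned home beneath the stud heads (value of joint spring_pad above 0.006 m and angle between the x axis of cover and the x axis of fixture, either way round below 0.2 rad), for 0.05 s.
At the end, for the whole second after the job is handed in: The cover is locked on and at rest: underside 42.5 to 47.5 mm above the fixture's underside (stud heads down in the recesses), centred within 5 mm, grip bar in line with the studs within 0.1 rad, level within 0.04 rad, the test piece held 1 to 5.5 mm down against its spring (z of cover in the frame of fixture between 0.0425 and 0.0475 m and horizontal distance between cover and fixture below 0.005 m and angle between the x axis of cover and the x axis of fixture, either way round below 0.1 rad and angle between cover's own z axis and vertical below 0.04 rad and value of joint spring_pad between 0.001 and 0.0055 m and linear speed of cover below 0.02 m/s and angular speed of cover below 0.2 rad/s); the robot touches nothing.
It fails at once if the tape measure or the bushing is moved by more than 25 mm (distance of any of tape_measure, bushing from where it was at the start of the episode above 0.025 m).
It also fails if it takes over 45 s, if anything falls off the work surface, if the arm or the gripper's body presses on something with over 40 N, if the wrist force passes 120 N, or if a joint passes its speed limit or range.

## Working session

There is one attempt and no reset: what is moved stays moved. The work goes in short steps, Python scripts to look and compute and a shell command to move; the robot and the scene stay as the last step left them, time stands still between calls to the robot, and variables do not carry over. Pictures are saved under pics/ and viewed, at most 10 in all, crops included, and the job is handed in when it is done.

```bash
mkdir -p pics
cat > h.py <<'E'
import numpy as np, cv2
from bench import ctrl, cams
def grab(n,f):
    d=cams.grab_frame(n); np.savez('pics/'+f+'.npz',**{k:v for k,v in d.items()}); cv2.imwrite('pics/'+f+'.png',d['image'][:,:,::-1]); return d
def load(f): return np.load('pics/'+f+'.npz')
def KRt(d):
    h=d['image'].shape[0]; f=h/2/np.tan(np.radians(float(d['vfov']))/2)
    return np.array([[f,0,float(d['cx'])],[0,f,float(d['cy'])],[0,0,1]]),cv2.Rodrigues(np.array(d['rvec'],float))[0],np.array(d['tvec'],float).reshape(3)
def px2w(d,u,v,z):
    K,R,t=KRt(d); r=R.T@np.linalg.solve(K,[u,v,1.]); c=-R.T@t
    return c+r*(z-c[2])/r[2]
def w2px(d,p):
    K,R,t=KRt(d); q=K@(R@np.array(p,float)+t); return q[:2]/q[2]
E
python3 - <<'E'
from h import *
a=grab('top','top0');b=grab('scene','sc0')
im=np.hstack([cv2.imread('pics/top0.png'),cv2.imread('pics/sc0.png')])
cv2.imwrite('pics/top0b.png',cv2.resize(cv2.imread('pics/top0.png'),(800,600),interpolation=cv2.INTER_CUBIC))
for d in(a,b): K,R,t=KRt(d); print(d['vfov'],K[0,0],d['cx'],d['cy'],-R.T@t,R[2])
s=ctrl.observe();print({k:s[k] for k in('time','position','eef_rot','contact_force')})
E
```

```text
53.21382087644303 383.29966452804894 252.26851866697447 196.93257624749006 [ 383.52731     230.62511868 1035.75873056] [ 0.17677966  0.01731066 -0.98409821]
52.54631199173214 388.9411390331482 254.60099632428535 189.99507454858283 [  -7.72152225 -285.17998343  705.76703134] [ 0.5738479   0.50969255 -0.64102425]
{'time': 0.1, 'position': array([254.2682244 , 543.164549  , 221.63263627]), 'eef_rot': array([[-9.05683571e-01,  4.23953597e-01, -7.85472033e-04],
       [ 4.23954320e-01,  9.05682253e-01, -1.54610041e-03],
       [ 5.59132498e-05, -1.73328201e-03, -9.99998496e-01]]), 'contact_force': array([-0.24242958, -0.12231553, -0.49696377])}
```

View pics/top0b.png

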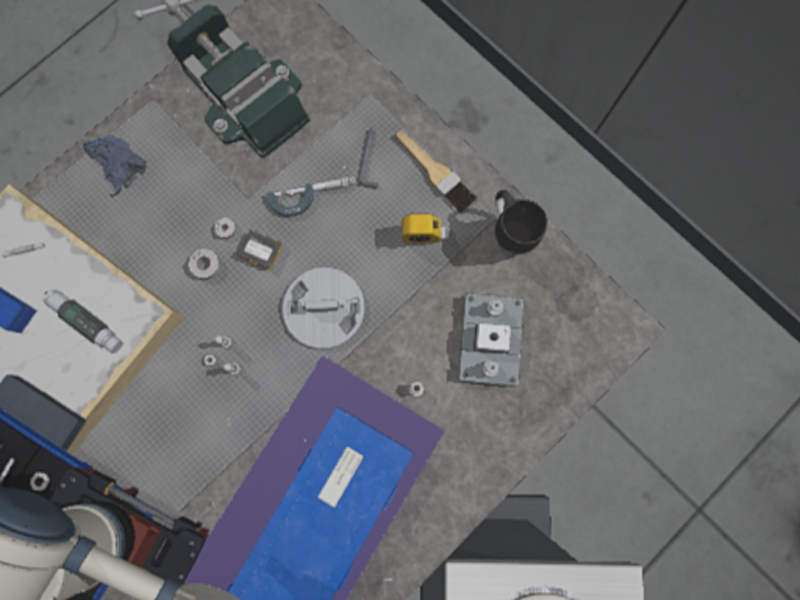

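View pics/sc0.png

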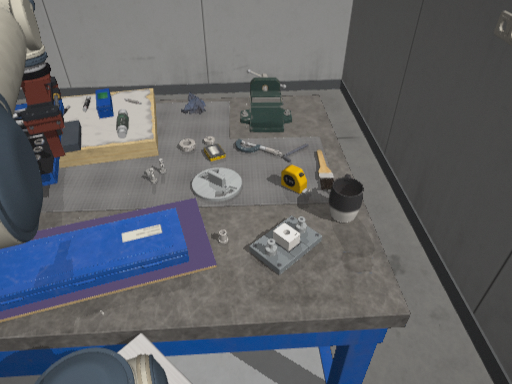

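The top view shows the cover at about (323,307), with its bar nearly along the image's horizontal. The stud heads are at about (495,307) and (491,369), the tape at (423,228) and the bushing at (417,389). I'll take an enlarged crop next.

Run:
```python
from h import *
im=cv2.imread('pics/top0.png')[160:256,172:348]
cv2.imwrite('pics/crop0.png',cv2.resize(im,None,fx=4.5,fy=4.5,interpolation=cv2.INTER_CUBIC)[:,:792])
d=load('top0'); s=1.5625
for n,u,v,z in[('cov',323,305,13),('barL',303,307,43),('barR',343,304,43),('st1',495,307,56),('st2',491,369,56),('bush',417,389,28),('tape',423,228,62)]: print(n,px2w(d,u/s,v/s,z).round(1))
```

```text
cov [570.5 372.5  13. ]
barL [561.2 402.1  43. ]
barR [567.2 334.6  43. ]
st1 [562.8  80.6  56. ]
st2 [460.1  88.7  56. ]
bush [427.3 208.2  28. ]
tape [696. 201.  62.]
```

View pics/crop0.png

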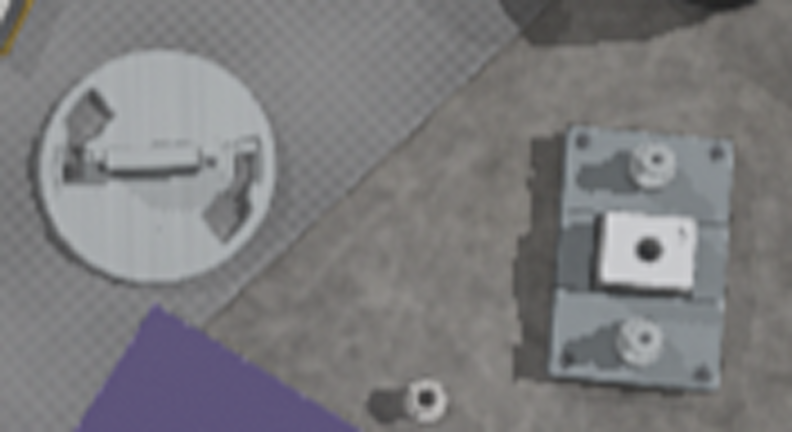

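The crop shows the disc centred at about (157,165) and the openings at (92,115) and (227,221). The stud heads are at (656,162) and (642,338).

Run:
```python
from h import *
d=load('top0')
P={}
for n,u,v,z in[('cov',157.5,165,13),('op1',90,117,13),('op2',227,219,13),('barL',105,158,43),('barR',202,154,43),('st1',656,162,56),('st2',642,338,56),('blk',648,250,48)]:
    P[n]=px2w(d,u/4.5+172,v/4.5+160,z); print(n,P[n].round(1))
a=lambda p,q:np.degrees(np.arctan2(*(P[p]-P[q])[1::-1]))
print(a('barL','barR'),a('op1','op2'),a('st1','st2'),(P['st1']+P['st2'])/2,np.linalg.norm(P['st1']-P['st2']))
R=ctrl.observe()['eef_rot'];print('toolx',np.degrees(np.arctan2(R[1,0],R[0,0])),'tooly',np.degrees(np.arctan2(R[1,1],R[0,1])))
print(R.T@(np.array([565,371,200])-ctrl.observe()['position']))
c=cams.grab_frame('wrist');K,Rc,t=KRt(c);print(-Rc.T@t,Rc[2], ctrl.observe()['position'])
```

```text
cov [566.5 371.6  13. ]
op1 [595.6 413.7  13. ]
op2 [534.1 328.7  13. ]
barL [564.9 398.5  43. ]
barR [568.  341.6  43. ]
st1 [564.1  78.1  56. ]
st2 [462.7  87.5  56. ]
blk [514.   82.2  48. ]
93.09327066243881 54.13444589986168 -5.326823749044583 [513.3932356   82.82313035  56.        ] 101.76207931059642
toolx 154.9155067144148 tooly 64.91551226715364
[-354.41577812  -24.15302737   21.6547163 ]
[177.99485414 579.70271185 382.80171571] [ 0.27465067 -0.13100692 -0.95257766] [254.27050643 543.22086082 221.78201616]
```

```bash
python3 -m jog '[{"jaw":1,"x":-51,"y":-3.5,"z":5},{"jaw":1,"x":-51,"y":-3.5,"z":5},{"jaw":1,"x":-51,"y":-3.5,"z":5},{"jaw":1,"x":-51,"y":-3.5,"z":5},{"jaw":1,"x":-51,"y":-3.5,"z":5},{"jaw":1,"x":-51,"y":-3.5,"z":5},{"jaw":1,"x":-50,"y":-3.5,"z":5},{"jaw":1,"spin":0.178},{"jaw":1,"spin":0.178},{"jaw":1,"spin":0.178},{"jaw":1,"spin":0.178},{"jaw":1,"spin":0.178}]'; python3 -m jog '[{"jaw":1,"spin":0.178},{"jaw":1},{"jaw":1}]'
python3 - <<'E'
from h import *
d=grab('wrist','w1')
cv2.imwrite('pics/w1b.png',cv2.resize(cv2.imread('pics/w1.png'),(800,600),interpolation=cv2.INTER_CUBIC))
R=ctrl.observe()['eef_rot'];print('toolx',np.degrees(np.arctan2(R[1,0],R[0,0])))
E
```

```text
toolx 154.91378698424006$[0]: bad value
$[0]: bad value
```

View pics/w1b.png

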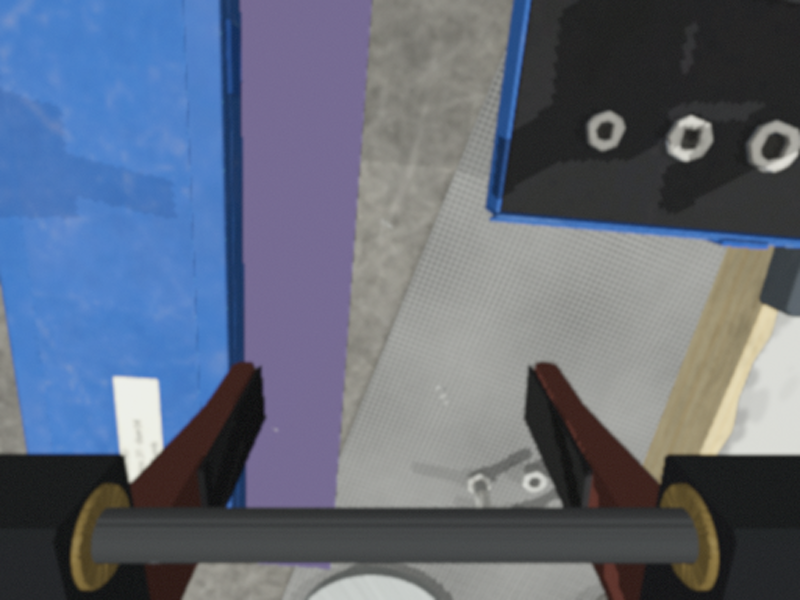

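The call was refused and the picture only shows the start pose. I'll give every field in each row.

```bash
python3 -m jog '[{"jaw":1,"x":-51,"y":-3.5,"z":5,"spin":0}]'
```

```text
time: 0.32
position: [297.4, 519.8, 217.6]
eef_rot: [[-0.908, 0.419, -0.001], [0.419, 0.908, 0.001], [0.001, 0.0, -1.0]]
contact_force: [1.4, -0.4, 0.3]
finger_gap: 87.9
finger_force: 0.0
```

```bash
python3 -m jog '[{"jaw":1,"x":-51,"y":-3.5,"z":5,"spin":0},{"jaw":1,"x":-51,"y":-3.5,"z":5,"spin":0},{"jaw":1,"x":-51,"y":-3.5,"z":5,"spin":0},{"jaw":1,"x":-51,"y":-3.5,"z":5,"spin":0},{"jaw":1,"x":-51,"y":-3.5,"z":5,"spin":0},{"jaw":1,"x":-50,"y":-3.5,"z":5,"spin":0},{"jaw":1,"x":0,"y":0,"z":0,"spin":0.178},{"jaw":1,"x":0,"y":0,"z":0,"spin":0.178},{"jaw":1,"x":0,"y":0,"z":0,"spin":0.178},{"jaw":1,"x":0,"y":0,"z":0,"spin":0.178},{"jaw":1,"x":0,"y":0,"z":0,"spin":0.178},{"jaw":1,"x":0,"y":0,"z":0,"spin":0.178}]'; python3 -m jog '[{"jaw":1,"x":0,"y":0,"z":0,"spin":0},{"jaw":1,"x":0,"y":0,"z":0,"spin":0}]'
python3 - <<'E'
from h import *
d=grab('wrist','w2')
cv2.imwrite('pics/w2b.png',cv2.resize(cv2.imread('pics/w2.png'),(800,600),interpolation=cv2.INTER_CUBIC))
R=ctrl.observe()['eef_rot'];print('toolx',np.degrees(np.arctan2(R[1,0],R[0,0])))
E
```

```text
time: 1.82
position: [566.3, 370.3, 187.2]
eef_rot: [[-0.059, 0.998, -0.001], [0.998, 0.059, -0.0], [-0.0, -0.001, -1.0]]
contact_force: [0.3, -0.4, -1.1]
finger_gap: 87.4
finger_force: 0.0
time: 2.08
position: [566.4, 370.3, 187.4]
eef_rot: [[-0.068, 0.998, -0.0], [0.998, 0.068, -0.0], [-0.0, -0.0, -1.0]]
contact_force: [-0.1, 0.2, -0.1]
finger_gap: 87.8
finger_force: 0.0
toolx 93.8840611806011
```

View pics/w2b.png

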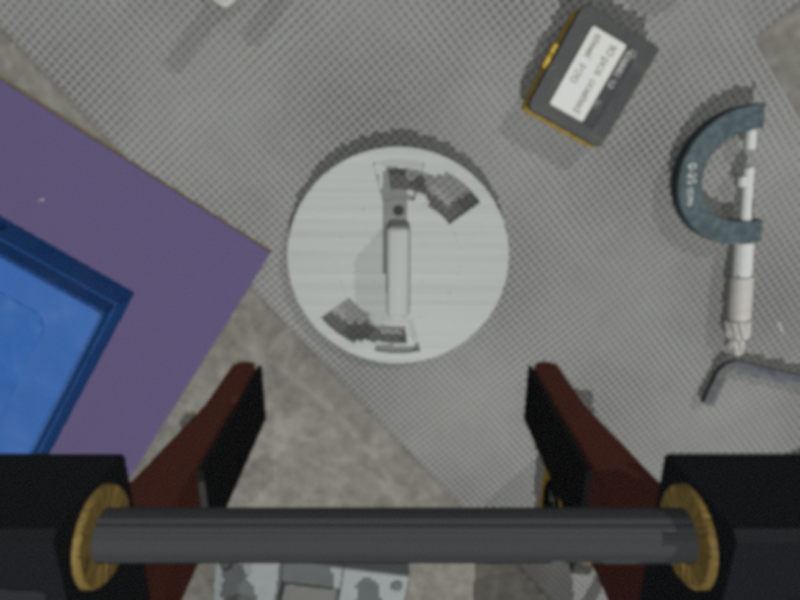

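The disc is centred at about (398,254), the bar top runs (396,228)–(399,316), and the openings are at (452,196) and (346,320).

Run:
```python
from h import *
d=load('w2');s=1.5625;P={}
for n,u,v,z in[('cov',398,254,13),('barF',396.5,226,43),('barN',399,317,43),('op1',452,196,13),('op2',346,319,13)]:
    P[n]=px2w(d,u/s,v/s,z);print(n,P[n].round(1))
print((P['barF']+P['barN'])/2,(P['op1']+P['op2'])/2)
a=lambda p,q:np.degrees(np.arctan2(*(P[p]-P[q])[1::-1]))
print(a('barF','barN'),a('op1','op2')+40)
o=ctrl.observe()
print(np.array(o['eef_rot']).T@((P['barF']+P['barN'])/2*[1,1,0]+[0,0,15]-o['position']))
```

```text
cov [568.  378.4  13. ]
barF [565.3 401.5  43. ]
barN [570.8 346.4  43. ]
op1 [598.7 417.3  13. ]
op2 [536.7 331.9  13. ]
[568.03623001 373.97500554  43.        ] [567.69142343 374.5879844   13.        ]
95.65107647324166 94.0367773576955
[  3.55413243   1.93804303 172.48739248]
```

```bash
python3 -m jog '[{"jaw":1,"x":4,"y":1.5,"z":40,"spin":-0.01},{"jaw":1,"x":0,"y":0,"z":40,"spin":0},{"jaw":1,"x":0,"y":0,"z":40,"spin":0},{"jaw":1,"x":0,"y":0,"z":30,"spin":0},{"jaw":1,"x":0,"y":0,"z":15,"spin":0},{"jaw":1,"x":0,"y":0,"z":5,"spin":0},{"jaw":1,"x":0,"y":0,"z":0,"spin":0},{"jaw":1,"x":0,"y":0,"z":0,"spin":0}]'
python3 -m jog '[{"jaw":-1,"x":0,"y":0,"z":0,"spin":0},{"jaw":-1,"x":0,"y":0,"z":0,"spin":0},{"jaw":-1,"x":0,"y":0,"z":0,"spin":0},{"jaw":-1,"x":0,"y":0,"z":0,"spin":0},{"jaw":-1,"x":0,"y":0,"z":0,"spin":0},{"jaw":-1,"x":0,"y":0,"z":0,"spin":0},{"jaw":-1,"x":0,"y":0,"z":0,"spin":0},{"jaw":-1,"x":0,"y":0,"z":0,"spin":0}]'
```

```text
time: 3.12
position: [568.5, 374.9, 19.5]
eef_rot: [[-0.075, 0.997, 0.002], [0.997, 0.075, 0.001], [0.001, 0.003, -1.0]]
contact_force: [0.2, -0.6, 0.6]
finger_gap: 88.0
finger_force: 0.0
time: 4.12
position: [567.7, 374.4, 17.6]
eef_rot: [[-0.075, 0.997, 0.0], [0.997, 0.075, -0.0], [-0.0, 0.0, -1.0]]
contact_force: [0.9, 0.1, -0.7]
finger_gap: 13.8
finger_force: 30.0
```

```bash
python3 -m jog '[{"jaw":-1,"x":0,"y":0,"z":-10,"spin":0},{"jaw":-1,"x":0,"y":0,"z":-30,"spin":0},{"jaw":-1,"x":0,"y":0,"z":-40,"spin":0},{"jaw":-1,"x":0,"y":0,"z":-40,"spin":0},{"jaw":-1,"x":-25,"y":-14,"z":0,"spin":0},{"jaw":-1,"x":-44,"y":-24,"z":0,"spin":0},{"jaw":-1,"x":-44,"y":-24,"z":0,"spin":0},{"jaw":-1,"x":-44,"y":-24,"z":0,"spin":0},{"jaw":-1,"x":-44,"y":-24,"z":0,"spin":0},{"jaw":-1,"x":-44,"y":-24,"z":0,"spin":0},{"jaw":-1,"x":-44,"y":-24,"z":0,"spin":0},{"jaw":-1,"x":-44,"y":-24,"z":0,"spin":0}]'
python3 -m jog '[{"jaw":-1,"x":-24,"y":-14,"z":0,"spin":0},{"jaw":-1,"x":0,"y":0,"z":0,"spin":0.13},{"jaw":-1,"x":0,"y":0,"z":0,"spin":0.13},{"jaw":-1,"x":0,"y":0,"z":0,"spin":0.13},{"jaw":-1,"x":0,"y":0,"z":0,"spin":0.13},{"jaw":-1,"x":0,"y":0,"z":0,"spin":0.13},{"jaw":-1,"x":0,"y":0,"z":0,"spin":0.13},{"jaw":-1,"x":0,"y":0,"z":0,"spin":0.13},{"jaw":-1,"x":0,"y":0,"z":0,"spin":0.13},{"jaw":-1,"x":0,"y":0,"z":0,"spin":0},{"jaw":-1,"x":0,"y":0,"z":0,"spin":0}]'
python3 - <<'E'
from h import *
d=grab('wrist','w3')
cv2.imwrite('pics/w3b.png',cv2.resize(cv2.imread('pics/w3.png'),(800,600),interpolation=cv2.INTER_CUBIC))
R=ctrl.observe()['eef_rot'];print('toolx',np.degrees(np.arctan2(R[1,0],R[0,0])))
E
```

```text
time: 5.62
position: [410.1, 27.4, 138.1]
eef_rot: [[-0.075, 0.997, 0.001], [0.997, 0.075, -0.0], [-0.0, 0.001, -1.0]]
contact_force: [0.3, -0.4, -2.1]
finger_gap: 14.1
finger_force: 30.0
time: 7.0
position: [398.9, 3.7, 137.8]
eef_rot: [[0.821, 0.571, 0.0], [0.571, -0.821, 0.0], [0.0, 0.0, -1.0]]
contact_force: [0.6, -0.3, -3.5]
finger_gap: 14.0
finger_force: 30.0
toolx 34.82559258064555
```

View pics/w3b.png

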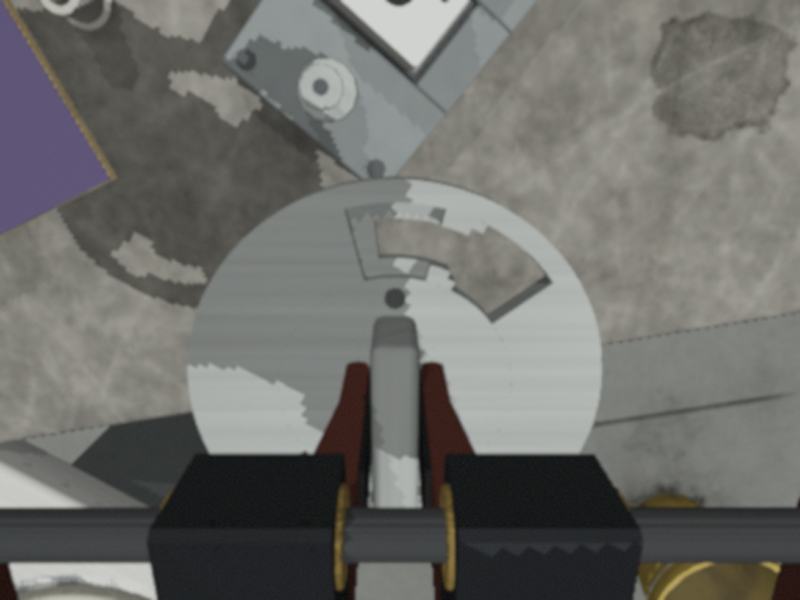

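Stud b's head is at about (322,88). The cover's far opening is at about (500,285) and the recess at about (395,243). I'll back off and rise a little to get both studs in view.

```bash
python3 -m jog '[{"jaw":-1,"x":-15,"y":0,"z":-25,"spin":0},{"jaw":-1,"x":-15,"y":0,"z":-30,"spin":0},{"jaw":-1,"x":-10,"y":0,"z":-30,"spin":0},{"jaw":-1,"x":0,"y":0,"z":0,"spin":0},{"jaw":-1,"x":0,"y":0,"z":0,"spin":0}]'
python3 - <<'E'
from h import *
d=grab('wrist','w4')
cv2.imwrite('pics/w4b.png',cv2.resize(cv2.imread('pics/w4.png'),(800,600),interpolation=cv2.INTER_CUBIC))
o=ctrl.observe();R=o['eef_rot'];np.savez('pics/o4.npz',p=o['position'],R=R)
s=1.5625
for n,p in [('st1',(564,78,56)),('st2',(462.7,87.5,56)),('st2 edge',(462.7,97,56))]: print(n,w2px(d,p)*s, w2px(load('w3'),p)*s)
E
```

```text
time: 7.68
position: [366.1, -18.9, 221.4]
eef_rot: [[0.822, 0.57, -0.001], [0.57, -0.822, 0.0], [-0.001, -0.001, -1.0]]
contact_force: [-1.5, 0.0, -2.7]
finger_gap: 14.0
finger_force: 30.0
st1 [ 461.66557159 -150.97202647] [ 483.98400137 -131.61776421]
st2 [336.29491146  20.78532003] [318.79048794  88.51691496]
st2 edge [321.64867592   9.71512175] [299.66129649  74.59973961]
```

View pics/w4b.png

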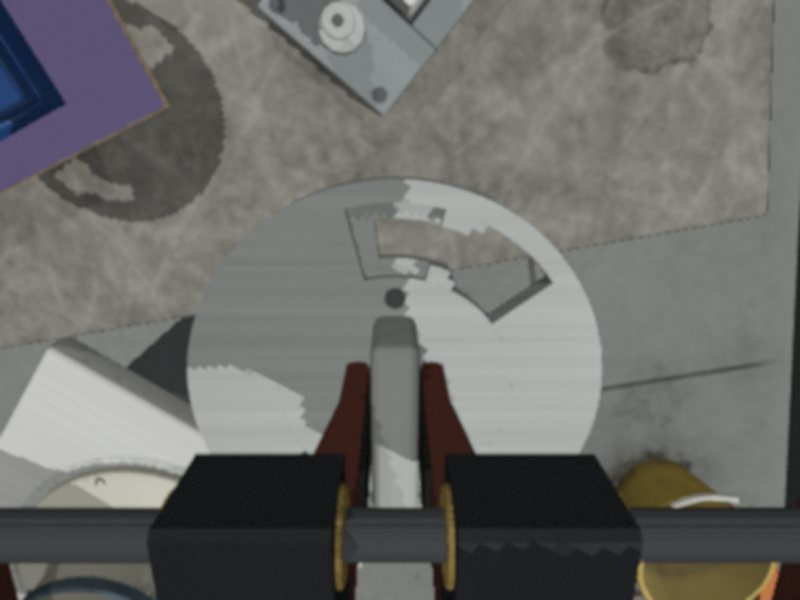

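Run:
```python
from h import *
s=1.5625;d=load('w4');d3=load('w3');o=np.load('pics/o4.npz');p,R=o['p'],o['R']
L=lambda x,y,z:w2px(d,p+R@np.array([x,y,z]))*s
t=4.6  # disc top is below TCP along tool z
th=np.radians(40)
# tool y is cw side
print('open',L(52*np.cos(th),52*np.sin(th),t),'recess',L(52,0,t),'rim top',L(71,0,t),'rim L/R',min(L(71*np.cos(a),71*np.sin(a),t)[0] for a in np.linspace(0,6.3,200)),max(L(71*np.cos(a),71*np.sin(a),t)[0] for a in np.linspace(0,6.3,200)))
print('bar end',L(28,0,-25.4), 'scale/10mm',L(62,0,t)-L(52,0,t))
print('stB w3',px2w(d3,322/s,88/s,56),'w4',px2w(d,340/s,20/s,56))
a,b=px2w(d3,228/s,58/s,20),px2w(d3,390/s,186/s,20)
print(a,b)
a,b=px2w(d,260/s,8/s,20),px2w(d,383/s,114/s,20);c=px2w(d,475/s,0,20)
print(a,b,c,np.degrees(np.arctan2(*(c-b)[1::-1])),np.degrees(np.arctan2(*(a-b)[1::-1]))-90)
```

```text
open [498.85946896 274.68944288] recess [394.75702247 237.09259507] rim top [394.87099351 175.15110725] rim L/R 186.32430273777493 602.5812803686614
bar end [394.78155197 344.77346892] scale/10mm [  0.05898631 -32.05814517]
stB w3 [463.6481666   86.49820375  56.        ] w4 [464.18326217  86.04485557  56.        ]
[448.54296368 135.5116273   20.        ] [443.50022364  37.84110194  20.        ]
[445.19392117 135.51131431  20.        ] [437.73404621  40.24741048  20.        ] [522.77502679  31.49376588  20.        ] -5.877009941677728 -4.477550054180853
```

```bash
python3 -m jog '[{"jaw":-1,"x":25,"y":0,"z":0,"spin":0},{"jaw":-1,"x":45,"y":1,"z":0,"spin":0},{"jaw":-1,"x":45,"y":0,"z":0,"spin":0},{"jaw":-1,"x":40,"y":0,"z":0,"spin":0},{"jaw":-1,"x":25.5,"y":0,"z":20,"spin":0},{"jaw":-1,"x":0,"y":0,"z":40,"spin":0},{"jaw":-1,"x":0,"y":0,"z":40,"spin":0},{"jaw":-1,"x":0,"y":0,"z":30,"spin":0},{"jaw":-1,"x":0,"y":0,"z":13,"spin":0},{"jaw":-1,"x":0,"y":0,"z":0,"spin":0},{"jaw":-1,"x":0,"y":0,"z":0,"spin":0}]'
python3 - <<'E'
from h import *
d=grab('wrist','w5');grab('top','t5')
a=cv2.resize(cv2.imread('pics/w5.png')[90:230,230:380],None,fx=4,fy=4,interpolation=cv2.INTER_CUBIC)
cv2.imwrite('pics/w5b.png',a)
E
```

```text
time: 9.1
position: [515.8, 83.0, 81.1]
eef_rot: [[0.822, 0.57, 0.002], [0.57, -0.822, 0.0], [0.002, 0.001, -1.0]]
contact_force: [0.3, -0.3, -1.9]
finger_gap: 14.0
finger_force: 30.0
```

View pics/w5b.png

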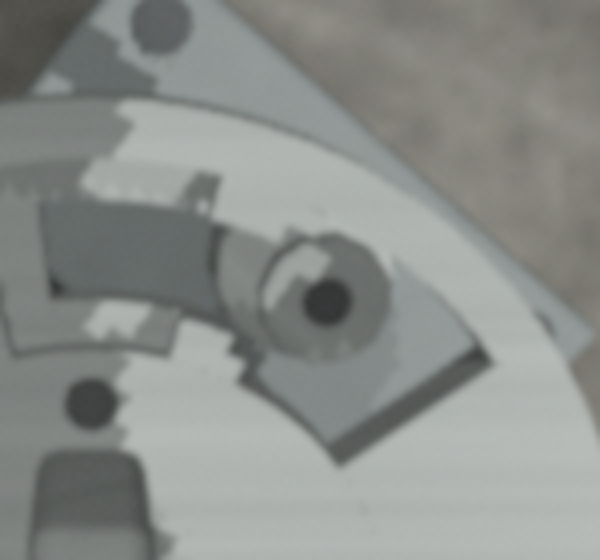

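The head is at crop (326,298). The opening's end corners are (490,360) and (340,465), and its inner-start corner is (240,378).

Run:
```python
from h import *
from scipy.optimize import least_squares
d=load('w5');o=ctrl.observe();p,R=o['position'],o['eef_rot'];print(p)
c=lambda u,v:np.array([230+(u+.5)/4-.5,90+(v+.5)/4-.5])
h=px2w(d,*c(326,298),56);print('head world',h)
hl=R.T@(h-p);print('head in tool',hl)
zt=p[2]-4.6
for n,q in dict(outend=(490,360),inend=(340,465),instart=(240,378),recOutR=(220,178),recInR=(170,355),recInL=(14,355),slotendOut=(40,200),rimtop=(90,98)).items():
    l=R.T@(px2w(d,*c(*q),zt)-p);print(n,l[:2].round(1),'r %.1f ang %.1f'%(np.hypot(*l[:2]),np.degrees(np.arctan2(l[1],l[0]))))
print('target head in tool (no offset)',52*np.cos(np.radians(40)),52*np.sin(np.radians(40)))
```

```text
[515.91523357  83.00488354  81.32150482]
head world [567.97969858  79.78984768  56.        ]
head in tool [40.90635215 32.25719144 25.46306212]
outend [37.9 49.6] r 62.4 ang 52.6
inend [23.8 31.6] r 39.6 ang 53.0
instart [35.5 18.4] r 39.9 ang 27.4
recOutR [60.5 15.1] r 62.4 ang 14.0
recInR [38.5  9.5] r 39.6 ang 13.9
recInL [ 38.4 -10. ] r 39.7 ang -14.6
slotendOut [57.8 -6.6] r 58.2 ang -6.5
rimtop [69.9 -0.6] r 69.9 ang -0.5
target head in tool (no offset) 39.834311042186854 33.42495570370004
```

```bash
python3 -m jog '[{"jaw":-1,"x":1,"y":-0.4,"z":2,"spin":-0.015},{"jaw":-1,"x":0,"y":0,"z":4,"spin":0},{"jaw":-1,"x":0,"y":0,"z":4,"spin":0},{"jaw":-1,"x":0,"y":0,"z":3,"spin":0},{"jaw":-1,"x":0,"y":0,"z":0,"spin":0}]'
python3 -m jog '[{"jaw":-1,"x":0,"y":0,"z":3,"spin":0},{"jaw":-1,"x":0,"y":0,"z":2,"spin":0},{"jaw":-1,"x":0,"y":0,"z":0,"spin":0}]'
```

```text
time: 9.82
position: [515.4, 83.8, 66.1]
eef_rot: [[0.813, 0.582, -0.001], [0.582, -0.813, -0.0], [-0.001, -0.0, -1.0]]
contact_force: [-0.6, -1.1, -3.1]
finger_gap: 13.9
finger_force: 30.0
time: 10.2
position: [515.7, 83.8, 62.2]
eef_rot: [[0.813, 0.582, 0.0], [0.582, -0.813, 0.0], [0.0, 0.0, -1.0]]
contact_force: [-1.7, -0.7, 1.6]
finger_gap: 14.0
finger_force: 30.0
```

```bash
python3 -m jog '[{"jaw":-1,"x":0,"y":0,"z":3,"spin":0},{"jaw":-1,"x":0,"y":0,"z":3,"spin":0},{"jaw":-1,"x":0,"y":0,"z":3,"spin":0},{"jaw":-1,"x":0,"y":0,"z":0,"spin":0},{"jaw":-1,"x":0,"y":0,"z":0,"spin":0}]'
```

```text
time: 10.82
position: [515.9, 83.8, 53.8]
eef_rot: [[0.813, 0.582, 0.001], [0.582, -0.813, 0.0], [0.001, 0.001, -1.0]]
contact_force: [-3.6, 0.8, 7.8]
finger_gap: 13.8
finger_force: 30.0
```

```bash
python3 -m jog '[{"jaw":-1,"x":0,"y":0,"z":0,"spin":0.09},{"jaw":-1,"x":0,"y":0,"z":0,"spin":0.09},{"jaw":-1,"x":0,"y":0,"z":0,"spin":0.09},{"jaw":-1,"x":0,"y":0,"z":0,"spin":0.09},{"jaw":-1,"x":0,"y":0,"z":0,"spin":0},{"jaw":-1,"x":0,"y":0,"z":0,"spin":0}]'
python3 -m jog '[{"jaw":-1,"x":0,"y":0,"z":0,"spin":0.08},{"jaw":-1,"x":0,"y":0,"z":0,"spin":0.08},{"jaw":-1,"x":0,"y":0,"z":0,"spin":0.08},{"jaw":-1,"x":0,"y":0,"z":0,"spin":0.08},{"jaw":-1,"x":0,"y":0,"z":0,"spin":0.02},{"jaw":-1,"x":0,"y":0,"z":0,"spin":0},{"jaw":-1,"x":0,"y":0,"z":0,"spin":0}]'
python3 -c "
from h import *
o=ctrl.observe();R=o['eef_rot'];print('toolx',np.degrees(np.arctan2(R[1,0],R[0,0])),o['wrist_torque'])"
```

```text
time: 11.58
position: [516.9, 83.5, 54.2]
eef_rot: [[0.966, 0.258, 0.004], [0.258, -0.966, -0.0], [0.003, 0.001, -1.0]]
contact_force: [-0.3, -1.3, 7.7]
finger_gap: 13.9
finger_force: 30.0
time: 12.45
position: [516.9, 83.4, 54.2]
eef_rot: [[0.997, -0.079, 0.004], [-0.079, -0.997, -0.001], [0.004, 0.0, -1.0]]
contact_force: [-0.6, -1.4, 6.9]
finger_gap: 14.1
finger_force: 30.0
toolx -4.556079940191312 [-0.29581849  0.4035453   0.02169796]
```

Little torque so far. I'll feel for the end stop, about 2° past home, to fix the yaw.

```bash
for i in 1 2 3; do python3 -m jog '[{"jaw":-1,"x":0,"y":0,"z":0,"spin":0.015},{"jaw":-1,"x":0,"y":0,"z":0,"spin":0},{"jaw":-1,"x":0,"y":0,"z":0,"spin":0}]' >/dev/null
python3 -c "
from h import *
o=ctrl.observe();R=o['eef_rot'];print('toolx',np.degrees(np.arctan2(R[1,0],R[0,0])),o['wrist_torque'],o['contact_force'],o['position'])"; done
```

```text
toolx -5.413615878914102 [-0.3517761   0.29772897  0.07137287] [-0.37439051 -1.66152651  6.96594867] [516.8975081   83.35091532  54.19002877]
toolx -6.269214541537889 [-0.31677376  0.36183213  0.07459811] [-0.13153144 -1.92293878  6.95781209] [516.90710782  83.35414033  54.17804316]
toolx -7.1156949473827575 [-0.35598419  0.38982556  0.26208532] [-1.29819321 -3.38143036  8.35189438] [516.91477509  83.16972057  54.21951594]
```

```bash
python3 -m jog '[{"jaw":-1,"x":0,"y":0,"z":0,"spin":-0.038},{"jaw":-1,"x":0,"y":0,"z":0,"spin":0},{"jaw":-1,"x":0,"y":0,"z":-2,"spin":0},{"jaw":-1,"x":0,"y":0,"z":-2,"spin":0},{"jaw":-1,"x":0,"y":0,"z":-1.5,"spin":0},{"jaw":-1,"x":0,"y":0,"z":0,"spin":0},{"jaw":-1,"x":0,"y":0,"z":0,"spin":0}]'
python3 -c "
from h import *
o=ctrl.observe();R=o['eef_rot'];print('toolx',np.degrees(np.arctan2(R[1,0],R[0,0])),o['wrist_torque'],o['contact_force'],o['position'])"
```

```text
time: 14.45
position: [516.2, 83.8, 58.5]
eef_rot: [[0.996, -0.086, 0.002], [-0.086, -0.996, 0.0], [0.002, -0.0, -1.0]]
contact_force: [3.2, 0.0, 4.8]
finger_gap: 13.7
finger_force: 30.0
toolx -4.9450386259416685 [-0.07942053 -0.43588507  0.04853358] [3.22947423 0.04078463 4.81473801] [516.2461715   83.78110082  58.4566376 ]
```

```bash
python3 -m jog '[{"jaw":-1,"x":0,"y":0,"z":-1,"spin":0},{"jaw":-1,"x":0,"y":0,"z":0,"spin":0},{"jaw":-1,"x":0,"y":0,"z":0,"spin":0}]'
python3 -m jog '[{"jaw":-0.4,"x":0,"y":0,"z":0,"spin":0},{"jaw":-0.2,"x":0,"y":0,"z":0,"spin":0},{"jaw":0.2,"x":0,"y":0,"z":0,"spin":0},{"jaw":0.2,"x":0,"y":0,"z":0,"spin":0},{"jaw":0.2,"x":0,"y":0,"z":0,"spin":0},{"jaw":0.2,"x":0,"y":0,"z":0,"spin":0}]'
python3 -m jog '[{"jaw":0.2,"x":0,"y":0,"z":-20,"spin":0},{"jaw":0.2,"x":0,"y":0,"z":-50,"spin":0},{"jaw":0.2,"x":0,"y":0,"z":-50,"spin":0},{"jaw":0.2,"x":-40,"y":0,"z":-20,"spin":0},{"jaw":0.2,"x":-40,"y":0,"z":0,"spin":0},{"jaw":0.2,"x":0,"y":0,"z":0,"spin":0},{"jaw":0.2,"x":0,"y":0,"z":0,"spin":0}]'
python3 - <<'E'
from h import *
d=grab('wrist','w6');t=grab('top','t6')
a=cv2.resize(cv2.imread('pics/w6.png'),(640,480),interpolation=cv2.INTER_CUBIC)
cv2.imwrite('pics/w6b.png',a)
s=1.25
for n,p in [('stA',(567.2,78.5,56)),('stB',(463.6,87,56)),('cen',(515.4,82.8,55))]: print(n,w2px(d,p)*s)
E
```

```text
time: 14.82
position: [515.6, 83.9, 59.1]
eef_rot: [[0.996, -0.086, 0.0], [-0.086, -0.996, 0.0], [0.0, -0.0, -1.0]]
contact_force: [3.9, -0.6, 2.5]
finger_gap: 13.8
finger_force: 30.0
time: 15.58
position: [515.6, 83.8, 59.1]
eef_rot: [[0.996, -0.086, -0.0], [-0.086, -0.996, 0.0], [-0.0, -0.0, -1.0]]
contact_force: [-0.2, 0.4, 0.6]
finger_gap: 52.7
finger_force: 0.0
time: 16.45
position: [436.5, 90.6, 200.1]
eef_rot: [[0.996, -0.086, 0.002], [-0.086, -0.996, 0.0], [0.002, -0.0, -1.0]]
contact_force: [1.0, -1.1, 0.6]
finger_gap: 52.8
finger_force: 0.0
stA [317.26052252  25.937483  ]
stB [317.46107045 185.73448128]
cen [317.28601263 110.14249921]
```

View pics/w6b.png

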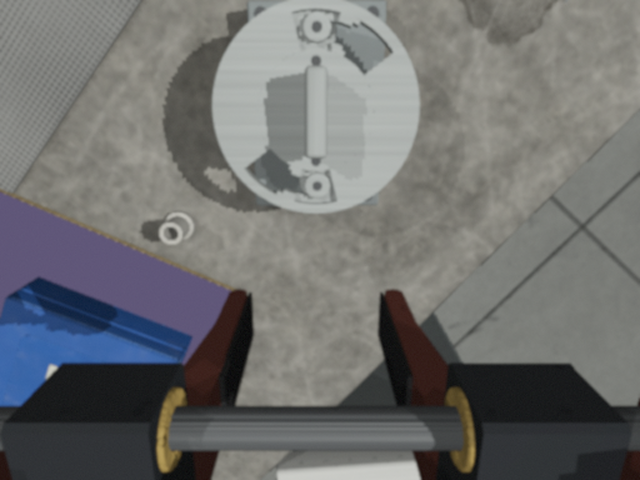

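Both heads, at (317,26) and (317,185), sit centred in their recesses. The bar lines up with the studs, and the gripper is clear.

```bash
python3 -c "
from bench import ctrl
print(ctrl.close_job())"
```

```text
the job is handed in; nothing more can be done
None
```

The cover is on the fixture and turned home. In the last picture both stud heads sit centred in their recesses and the gripper is clear. I handed the job in with the robot clock at about 16.5 s; no verdict came back, and I did not measure the cover's final height directly.

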